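# Hold the clear resin test block in the light meter's beam

## Task

Get the light meter ready by pressing three of its keys fully, one at a time, with the gap between lamp and detector still empty: the round lamp key, then the square zero key, then the long read key; leave the two triangular keys alone. Then take the tallest clear resin test block out of the wooden rack, with the gripper touching only its narrow frosted edges and never its polished clear middle, and hold it upright in the gap between the lamp tube and the detector tube, about midway, square to the beam so that the beam passes through the middle of its polished faces, clear of the meter. Finish while still holding it steady there; do not knock the block against the meter, and leave everything else where it stands.

Things in the scene. Friction and masses are not known exactly. Their poses are not given: they have to be found in the camera images.
- meter: light-transmission meter, fixed. Grey base 220 (x) by 330 (y), deck 58 mm above the table. On its far (+x) part a white lamp head (+y) and detector head with a round bulge (-y), 95 mm deep, tops at 132 mm, their black tubes (36 mm across) facing over an open gap 112 mm wide in y. The heads' near sides are 66 mm past the key row. Origin: centre of underside; x away from robot, z up
- beam (a point): middle of the light beam: on the common axis of the two black tubes, midway between them, 108 mm above the table (50 mm above the deck), at (42, 0, 108) mm in the meter's frame; the beam runs along the meter's y and is about 12 mm thick. Axes as the meter's
- lamp_key_top (a point): the round lamp key, 26 mm across, the first of the row along y on the near (-x) part of the deck, at the lamp end; the point: centre of its top, 72 mm above the table, 14 mm proud of the deck when up
- lamp_key (a joint): travel in m, 0 up, 0.006 fully down; springs back; about 1.5 N starts it, 5 N takes it fully down; it counts as pressed beyond 0.004
- zero_key_top (a point): the square zero key, 24 by 24 mm, second in the row, 55 mm from the lamp key; the point: centre of its top, 72 mm above the table, 14 mm proud of the deck when up
- zero_key (a joint): travel in m, 0 up, 0.006 fully down; springs back; about 1.5 N starts it, 5 N takes it fully down; it counts as pressed beyond 0.004
- read_key_top (a point): the long read key, 48 (y) by 22 mm, third (middle) in the row; the point: centre of its top, 72 mm above the table, 14 mm proud of the deck when up
- read_key (a joint): travel in m, 0 up, 0.006 fully down; springs back; about 1.5 N starts it, 5 N takes it fully down; it counts as pressed beyond 0.004
- up_key (a joint): small triangular key (inscribed in 24 mm) fourth in the row, not to be pressed; travel in m, 0 up, 0.006 down
- down_key (a joint): small triangular key, last in the row at the detector end, not to be pressed; travel in m, 0 up, 0.006 down
- rack: plywood rack, fixed, 90 (x) by 190 (y) by 28 mm tall, with three slots in a row along y, 55 mm apart, each 18 mm deep and 1.5 mm loose all round; the blocks stand upright in them with their frosted edges towards the rack's +x and -x sides. Origin: centre of the underside
- block: the tall clear-cast resin test block, 16 (x) by 40 (y) by 75 mm (z), 40 to 85 g, tallest of three, upright in any slot, foot 10 mm above the table. Its broad polished clear faces look along its own x and -x; its narrow frosted white edges, 40 mm apart and 12 mm thick, along its y and -y. Origin: centre of the underside, z up
- block_clear: the clear, polished middle of that block (16 by 32 by 75 mm), fixed in it between the frosted strips and 2 mm proud of them on either side: the robot must not touch it. Same origin and axes as the block
- block_mid (a point): centre of the block, 37.5 mm above its underside, axes as the block's
- block_b: a short clear resin block in the rack, like 'block' but only 50 mm tall; bystander
- block_c: the other short clear resin block in the rack, 50 mm tall; bystander
- cup: translucent mixing cup between meter and rack, 72 mm across, 85 mm tall; bystander
- cup_far: translucent mixing cup beyond the rack, 84 mm across, 110 mm tall; bystander
- jar: glass jar with a steel cap, 60 mm across, 85 mm tall; bystander
- tint: small white bottle with a black cap, 36 mm across, 75 mm tall; bystander
- tape: roll of tape lying flat, 100 mm across, 24 mm tall; bystander

How it is judged (in metres and radians):
On the way, in this order (a step that is already met when the one before it is completed fails the run):
1. the round lamp key is pressed, the gap being empty (value of joint lamp_key above 0.004 m and distance between block_mid and beam above 0.1 m), for 0.05 s.
2. the square zero key is pressed, the gap being empty (value of joint zero_key above 0.004 m and distance between block_mid and beam above 0.1 m), for 0.05 s.
3. the long read key is pressed, the gap being empty (value of joint read_key above 0.004 m and distance between block_mid and beam above 0.1 m), for 0.05 s.
4. the tall block is lifted out of the rack in the fingers (contact force between block and the fingers above 1 N and z of block in the frame of rack above 0.035 m and contact force between block and rack below 0.2 N), for 0.1 s.
At the end, for the whole second after the job is handed in: Tall block held in the fingers, at rest, touching neither meter nor rack, upright and square to the beam within 8 degrees; beam within 9 mm sideways and 11 mm in height of its centre, block within 25 mm of midway between the tubes; keys up; no bystander moved 20 mm or tipped (contact force between block and the fingers above 1 N and x of beam in the frame of block_mid between -0.025 and 0.025 m and y of beam in the frame of block_mid between -0.009 and 0.009 m and z of beam in the frame of block_mid between -0.011 and 0.011 m and angle between block's own z axis and vertical below 0.14 rad and angle between the x axis of block and the y axis of meter, either way round below 0.14 rad and contact force between block and meter below 0.2 N and contact force between block and rack below 0.2 N and linear speed of block below 0.02 m/s and angular speed of block below 0.15 rad/s and value of joint each of lamp_key, zero_key, read_key, up_key, down_key below 0.002 m and distance of each of block_b, block_c, cup, cup_far, jar, tint, tape from where it was at the start of the episode below 0.02 m and angle between each of block_b, block_c, cup, cup_far, jar, tint, tape's own z axis and vertical below 0.3 rad); the arm keeps its last pose, push and grip.
It fails at once if the robot touches the polished clear middle of the tall block (contact force between block_clear and the arm above 0.3 N or contact force between block_clear and the fingers above 0.3 N).
It fails at once if a triangular key is pressed (value of joint any of up_key, down_key above 0.003 m).
It fails at once if two keys are down at once (value of joint each of lamp_key, zero_key above 0.003 m or value of joint each of zero_key, read_key above 0.003 m or value of joint each of lamp_key, read_key above 0.003 m).
It fails at once if the tall block is knocked against the meter (contact force between block and meter above 2 N).
It fails at once if another thing is pushed away (distance of any of block_b, block_c, cup, cup_far, jar, tint, tape from where it was at the start of the episode above 0.03 m).
It also fails if it takes over 66 s, if anything falls off the work surface, if the arm or the gripper's body presses on something with over 40 N, if the wrist force passes 120 N, or if a joint passes its speed limit or range.

## Robot

A 6-joint arm with a two-finger parallel gripper is mounted at the origin on the work surface. World frame = base frame: x ahead of the robot, y to its left, z up, the work surface at z = 0. Lengths are in mm, angles in degrees, forces in N, time in s.
With the tool pointing down it reaches from about 350 to 725 mm from the base axis. Payload 6 kg.
Tool frame: the origin (TCP) lies at the centre of the arm's flange, where the gripper is bolted on; the fingertips stand 173 mm ahead of it and the grasp point (between the pads) lies 155 mm ahead of it; z points along the fingers, y is the line along which they close (so a half turn about z gives the same grasp; the last joint's range is limited). The gripper opens to 85 mm and grips with 20 to 120 N. Pads are 22 mm wide; open, the fingers measure 114 mm over their backs; the gripper's body (76 mm by 85 mm) begins 54 mm behind the grasp point. The pads swing forward as they close: fully open they stand 13 mm farther back than shut.
Start: joints at [93.088, 2.303, 4.859, 0, -92.561, -19.12], TCP at [165.671, 576.669, 404.661] pointing down, gripper open.
Joint ranges: [-146.85, 146.85], [-73.84, 115.35], [-62.03, 85.46], [-188.31, 113.3], [-161.28, -10.13], [-171.36, 171.36]. Speed limits (degrees/s): [147.25, 147.25, 172.46, 180, 180, 180].

## Interface

Orientations are given as [roll, pitch, yaw] about the fixed x, y, z axes, in that order (R = Rz(yaw) Ry(pitch) Rx(roll)).
In Python, from plant import * gives the robot as it stands.
- The arm moves only by the tool pendant, called after "Emit:" as a command line: name --argument value ..., lists and objects as JSON in quotes. Schema: {"type":"object","properties":{"increments":{"type":"array","items":{"type":"array","items":{"type":"array","items":{"type":"number"},"minItems":6,"maxItems":6},"minItems":1,"maxItems":12},"minItems":1,"maxItems":1},"jaw":{"type":"number"},"only":{"type":"string"},"quiet":{"type":"boolean"},"lines":{"type":"string"}},"required":["increments"],"additionalProperties":false}. increments is a list that holds a single list of rows (three levels of brackets), with 1 to 12 rows, each of 6 numbers: dx, dy, dz in parts of the range, where 1.0 means 600 mm, then a rotation vector rx, ry, rz in parts of the range, where 1.0 means 120 degrees; each row is the pose to reach, as a shift and turn from the pose commanded when the call began, along the tool's axes at that moment; what a row does not reach only later rows make up. A row lasts 1/8 s, in which the tool goes at most 62.5 mm and 10.7 degrees, less where a joint would pass 70% of its speed; a pose out of reach is approached as far as the arm can. jaw is the finger opening in mm, set as the call begins (left out keeps the last). The fingers move at their own pace and stop on an object; the grip force is fixed at half the most. Time passes only in rows, so rows that do not move let the fingers close. The tool returns the time, the measured TCP pose, the force, the opening and the grip force at its end. only (a regular expression) keeps the lines of the reply that match it, lines (a string "A,B") keeps lines A to B, and quiet returns only ok. Input that does not fit is refused with a message, and nothing moves.
- observe(): the state, without advancing time (a new reading comes with each control period).
- read_camera(name): name is "side" or "top" or "wrist"; returns (picture, depth): 384x512x3 uint8, red, green, blue; 384x512 float32, mm along the optical axis (not along the pixel's ray), 0 where there is no reading.
- camera_params(name): a dict with "fx", "fy", "cx", "cy" (pixels), "world_to_cam" (4x4, takes a point from world to camera coordinates). Camera axes: x right, y up, looking along -z (the intrinsics and any distortion apply to the point x, -y, -z); pixel columns grow to the right and rows downward; lengths in mm; the calibration is good to about 2 mm. The wrist camera is an equidistant fisheye: a pixel r from the principal point sees the ray r / f radians off the axis. A picture is of the moment at which its call begins: read the wrist's pose just before it. camera_params takes no time and is no camera call; for the wrist camera it gives the pose at the moment of the call.
- sign_off(): hands the job in; it is judged then, once.
Trained networks look in the newest picture that a camera, given by its name, has taken for a name from the list of things; names that differ only in an ending like _2 or _b are one class to them, and where a whole thing is asked for, a point or a joint stands for the part that bears it (a point fixed in the world has none). Each returns a list of dicts, best first, with "confidence" (0 to 1); they miss things now and then, are a little off and sometimes report something else, mostly with a low value. They report only what shows in the picture. A call takes as long as a camera call.
- spot_in(camera, label): "position" ([column, row] in pixels, amid what is visible of it).
- trace(camera, label): "pixels" (384x512 bool, what is visible of it) and "position" ([column, row] in pixels, amid what is visible of it).
- place_of(camera, label): "position" ([column, row] in pixels: a listed point, or the origin of a listed thing).
The state is a dict: "clock": time; "joint_pos": joint angles; "joint_velocities": joint speeds; "joint_torque": joint torques, N m; "tool_pos": TCP position; "tool_rot": TCP orientation; "ft_force": force on the tool from outside, world axes, zero at the start; "torque": the same for the moment, N m; "grip_width": finger opening in mm; "gripper_force": force on a finger pad.
Only numpy, scipy, OpenCV 4.12 (cv2) and the standard library are available. Lean on these libraries where they do the work, as an engineer would, in place of code of your own. Each camera call takes 0.05 s, during which the arm holds its last target. There are 200 camera calls.

## Working session

There is one attempt and no reset: what is moved stays moved. The work goes in short steps, Python scripts to look and compute and a tool call to move; the robot and the scene stay as the last step left them, time stands still between calls to the robot, and variables do not carry over. Pictures are saved under pics/ and viewed, at most 10 in all, crops included, and the job is handed in when it is done.

```bash
mkdir -p pics; cat > h.py <<'E'
from plant import *
import numpy as np, cv2
from scipy.spatial.transform import Rotation as R
def ray(cam,px,P=None):
    P=P or camera_params(cam); u=(px[0]-P['cx'])/P['fx']; v=(px[1]-P['cy'])/P['fy']
    if cam=='wrist':
        r=np.hypot(u,v); s=np.sin(r)/r if r>1e-9 else 1; d=np.array([u*s,-v*s,-np.cos(r)])
    else: d=np.array([u,-v,-1.])
    T=np.linalg.inv(np.array(P['world_to_cam'])); return T[:3,3],T[:3,:3]@d
def atz(cam,px,z,P=None):
    o,d=ray(cam,px,P); return o+d*(z-o[2])/d[2]
def tool():
    s=observe(); return np.array(s['tool_pos']),R.from_euler('xyz',s['tool_rot'],degrees=True)
E
python3 - <<'E'
from h import *
print(observe())
for c in ['side','top','wrist']:
    im,d=read_camera(c); cv2.imwrite(f'pics/{c}0.png',im[...,::-1])
    for n,z in [('meter',0),('lamp_key_top',72),('zero_key_top',72),('read_key_top',72),('beam',108),('rack',0),('block',10),('block_mid',47.5),('cup',0),('cup_far',0),('jar',0),('tint',0),('tape',0)]:
        try:
            for r in place_of(c,n)[:3]:
                if r['confidence']>.3: print(c,n,round(r['confidence'],2),np.round(r['position'],0),np.round(atz(c,r['position'],z),0))
        except Exception as e: print(c,n,e)
E
```

```text
{'clock': 0.0, 'joint_pos': array([ 9.30891234e+01,  2.33828436e+00,  4.80190379e+00, -2.71701388e-02,
       -9.25601978e+01, -1.91202499e+01]), 'joint_velocities': array([-0.00954536,  0.01703424, -0.00975501, -0.02441996, -0.01583289,
       -0.01697882]), 'joint_torque': array([-1.27025587e-04, -3.68193948e+01,  3.47420275e+01,  6.93246827e+00,
       -5.36653533e-03,  3.30350126e-06]), 'tool_pos': array([165.58164406, 576.67879672, 403.67613708]), 'tool_rot': array([ 1.79899858e+02, -5.98678862e-03, -1.60299305e+01]), 'ft_force': array([ 0.52986898, -0.25764002, -1.00519158]), 'torque': array([-0.02022577, -0.03235794,  0.01639959]), 'gripper_force': 0.0, 'grip_width': 85.52260648477991}
side meter 0.66 [241. 158.] [589. 215.  -0.]
side lamp_key_top 0.52 [208. 134.] [476. 272.  72.]
side zero_key_top 0.44 [213. 139.] [495. 242.  72.]
side read_key_top 0.66 [217. 148.] [507. 191.  72.]
side read_key_top 0.48 [281. 252.] [ 663. -244.   72.]
side beam 0.96 [250. 132.] [623. 218. 108.]
side rack 0.76 [225. 293.] [ 514. -306.    0.]
side rack 0.67 [212. 132.] [484. 381.   0.]
side bl
[... 653 characters left out ...]
 72.]
top read_key_top 0.63 [177. 214.] [518. 182.  72.]
top beam 0.62 [171. 181.] [624. 203. 108.]
top rack 0.69 [320. 222.] [ 514. -303.    0.]
top block 0.58 [306. 227.] [ 494. -252.   10.]
top block 0.49 [320. 222.] [ 514. -299.   10.]
top block 0.45 [337. 216.] [ 534. -359.   10.]
top block_mid 0.51 [312. 225.] [ 496. -266.   48.]
top block_mid 0.41 [141. 223.] [488. 307.  48.]
top cup 0.89 [248. 240.] [444. -56.   0.]
top cup_far 0.8 [337. 172.] [ 692. -361.    0.]
top jar 0.71 [257. 158.] [739. -76.   0.]
top jar 0.33 [320. 221.] [ 516. -302.    0.]
top tint 0.41 [291. 175.] [ 678. -199.    0.]
top tape 0.77 [376. 216.] [ 541. -494.    0.]
top tape 0.52 [319. 225.] [ 503. -298.    0.]
```

```bash
python3 - <<'E'
import cv2,numpy as np
a=cv2.imread('pics/top0.png')[140:270,110:410]; a=cv2.resize(a,None,fx=2.6,fy=2.3,interpolation=3)
b=cv2.imread('pics/side0.png')[80:390,140:400]
a=cv2.resize(cv2.imread('pics/top0.png')[140:270,110:410],(780,338),interpolation=3); cv2.imwrite('pics/t.png',a)
cv2.imwrite('pics/s.png',cv2.resize(b,None,fx=1.9,fy=1.9,interpolation=3))
E
```

```text
(no output)
```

View pics/t.png

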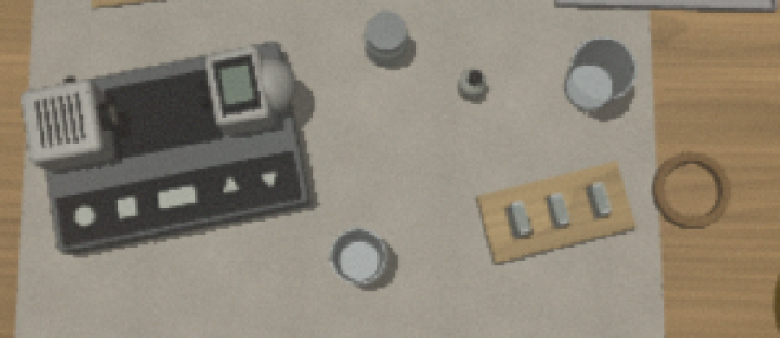

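View pics/s.png

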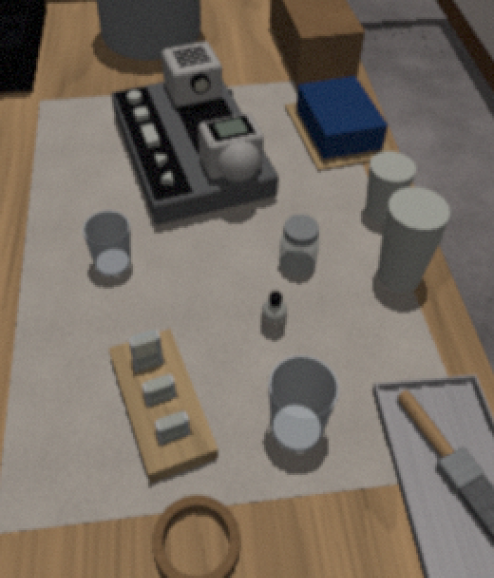

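The side view (scale 1.9) shows the tall block at crop (145,350), in the slot nearest the meter. In the top view (scale 2.6) it is at (518,219). The keys are at (85,215), (127,207), (177,197), with triangles at (231,184) and (270,179). Meter and rack are both yawed by about 14°. I'll move above the keys for a wrist look.

The rows are not in the units I measure in: shifts go in shares of 600 mm and turns go in shares of 120 degrees. I convert before sending: 409 mm / 600 = 0.6817, 285 mm / 600 = 0.475, 60 degrees / 120 = 0.5.

Emit:
pendant --increments '[[[0.3417,0.2367,0,0,0,0.25],[0.3417,0.2367,0,0,0,0.25],[0.3417,0.2367,0,0,0,0.25],[0.3417,0.2367,0,0,0,0.25],[0.6817,0.475,0,0,0,0.5],[0.6817,0.475,0,0,0,0.5],[0.6817,0.475,0,0,0,0.5],[0.6817,0.475,0,0,0,0.5],[0.6817,0.475,0,0,0,0.5],[0.6817,0.475,0,0,0,0.5],[0.6817,0.475,0,0,0,0.5]]]' --jaw 0

```text
clock: 3.48
tool_pos: [479.5, 190.8, 404.8]
tool_rot: [-180.0, 0.0, -75.9]
ft_force: [0.4, -0.2, 0.5]
grip_width: 0.2
gripper_force: 0.0
```

```bash
python3 - <<'E'
from h import *
s=observe();print(s['joint_pos'],s['tool_pos'],s['tool_rot'],s['grip_width'],s['ft_force'])
P=camera_params('wrist');im,d=read_camera('wrist');cv2.imwrite('pics/w1.png',im[...,::-1])
print(P)
for n,z in [('lamp_key_top',72),('zero_key_top',72),('read_key_top',72),('up_key',72),('down_key',72),('beam',108),('block_mid',47.5),('rack',0)]:
    for r in (spot_in if n in('up_key','down_key') else place_of)('wrist',n)[:2]:
        p=r['position'];print(n,round(r['confidence'],2),np.round(p),np.round(atz('wrist',p,z,P)))
E
```

```text
[ 4.40717054e+01 -1.05715695e+01 -7.32656427e+00 -6.92161969e-03
 -9.32290658e+01 -3.00000806e+01] [479.51527714 190.75488673 404.80101915] [-1.79989651e+02  1.39544214e-02 -7.59279831e+01] 0.1723262553257044 [ 0.36683488 -0.18613849  0.52419999]
{'fx': 297.3186396354542, 'fy': 297.3186396354542, 'cx': 257.4763747565578, 'cy': 190.46556216931086, 'world_to_cam': array([[-9.69998956e-01, -2.43108582e-01, -4.92883914e-04,
         5.11519719e+02],
       [ 2.30335208e-01, -9.18381097e-01, -3.21748120e-01,
         1.05993507e+02],
       [ 7.77670740e-02, -3.12208869e-01,  9.46825171e-01,
        -3.58151394e+02],
       [ 0.00000000e+00,  0.00000000e+00,  0.00000000e+00,
         1.00000000e+00]])}
lamp_key_top 0.59 [225. 258.] [491. 301.  72.]
zero_key_top 0.63 [228. 216.] [500. 246.  72.]
read_key_top 0.96 [226. 156.] [516. 181.  72.]
up_key 0.59 [228.  89.] [529. 113.  72.]
down_key 0.48 [230.  43.] [538.  66.  72.]
beam 0.75 [114. 164.] [623. 206. 108.]
```

View pics/w1.png

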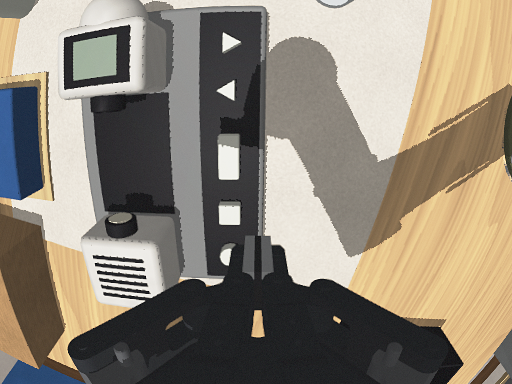

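The wrist picture shows the zero key at (230,213), read at (229,157), the triangles at (226,91) and (231,42), and the lamp key half hidden at (225,254). The tubes are at (108,103) and (121,222). Next I'll refine these with the segmentation and calibration.

```bash
python3 - <<'E'
from h import *
P=camera_params('wrist');im,d=read_camera('wrist');P0=camera_params('top');im0,_=read_camera('top')
for c,p in (('wrist',P),('top',P0)):
  for n in ['lamp_key_top','zero_key_top','read_key_top','up_key','down_key']:
    for r in trace(c,n)[:2]:
        ys,xs=np.nonzero(r['pixels']);q=[xs.mean(),ys.mean()]
        print(c,n,round(r['confidence'],2),len(xs),np.round(q,1),np.round(atz(c,q,72,p),1))
# white key blobs on dark strip in wrist
m=((im.min(2)>150)).astype(np.uint8); m[:,:190]=0;m[:,255:]=0
k,l,st,ce=cv2.connectedComponentsWithStats(m)
for i in range(1,k):
    if 80<st[i,4]<2500: print(st[i],np.round(ce[i],1),np.round(atz('wrist',ce[i],72,P),1))
print(depth:=np.round([d[213,230],d[157,229]]))
o,v=ray('wrist',[230,213],P);print('zero by depth',o+v/v.dot(np.linalg.inv(P['world_to_cam'])[:3,:3]@[0,0,-1])*d[213,230])
E
```

```text
wrist lamp_key_top 0.73 182 [226.1 253.4] [492.2 293.3  72. ]
wrist zero_key_top 0.7 139 [228.2  90.6] [529.  113.4  72. ]
wrist zero_key_top 0.55 517 [229.5 213.6] [498.8 242.1  72. ]
wrist read_key_top 0.96 970 [228.6 157.7] [513.1 180.9  72. ]
wrist read_key_top 0.26 237 [229.2  43.8] [539.5  66.5  72. ]
wrist up_key 0.46 213 [229.3  91.1] [527.9 113.6  72. ]
wrist down_key 0.53 185 [229.1  44.2] [539.5  66.9  72. ]
top zero_key_top 0.66 4567 [187.6 193.1] [590.5 152.   72. ]
top read_key_top 0.68 4437 [187.8 193.4] [589.5 151.2  72. ]
top read_key_top 0.43 82 [178.1 215.5] [514.2 179.1  72. ]
[190   0  65   9 466] [220.1   3.1] [559.3  25.8  72. ]
[197  10  58  10 120] [224.   11.2] [553.2  33.8  72. ]
[222  33  18  20 188] [228.3  42.6] [540.7  65.5  72. ]
[217  81  18  20 191] [227.9  91.1] [529.3 114.   72. ]
[218 145  21  36 682] [228.  162.9] [512.5 186.4  72. ]
[219 206  21  20 414] [229.  215.5] [498.8 244.5  72. ]
[220 249  11  17 130] [225.6 256.7] [491.9 298.   72. ]
[196 278  27   8 110] [211.1 281.1] [502.6 338.5  72. ]
[327. 307.]
zero by depth [498.37364836 241.5108478   71.48977763]
```

Converted, 145 mm / 600 = 0.2417, -100 mm / 600 = -0.1667.

Emit:
pendant --increments '[[[-0.0833,-0.0267,0.1,0,0,0],[-0.1667,-0.0533,0.1833,0,0,0],[-0.1667,-0.0533,0.2417,0,0,0],[-0.1667,-0.0533,0.2417,0,0,0],[-0.1667,-0.0533,0.2417,0,0,0]]]'

```text
clock: 5.15
tool_pos: [487.5, 294.5, 261.6]
tool_rot: [-179.9, -0.0, -76.0]
ft_force: [0.4, 0.7, 0.9]
grip_width: -0.1
gripper_force: 0.0
```

Emit:
pendant --increments '[[[0,0,0.0167,0,0,0],[0,0,0.025,0,0,0],[0,0,0.0317,0,0,0],[0,0,0.035,0,0,0],[0,0,0.035,0,0,0]]]'

```text
clock: 5.78
tool_pos: [487.2, 294.5, 239.7]
tool_rot: [-179.9, -0.0, -76.0]
ft_force: [-0.7, -2.4, 4.6]
grip_width: 0.0
gripper_force: 2.4
```

```bash
python3 - <<'E'
from h import *
s=observe();print(s['tool_pos'],s['ft_force'])
P=camera_params('wrist');im,d=read_camera('wrist');cv2.imwrite('pics/w2.png',im[...,::-1])
E
```

```text
[487.17118939 294.45462356 239.65754932] [-0.66008797 -2.38524902  4.57180602]
```

View pics/w2.png

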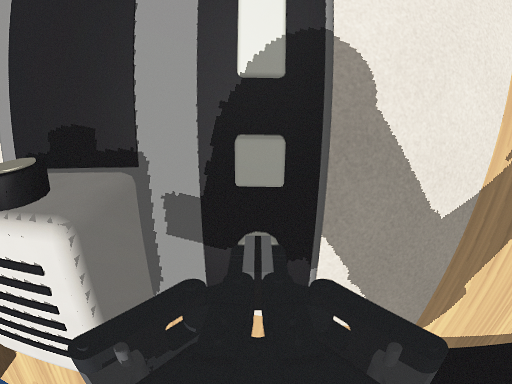

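The fingertips sit on the round key, whose rim shows at (258,237); the zero key is at (260,160). At 4.6 N it is nearly fully down, so I'll bottom it out, lift, and go on to the zero key.

Converted, 3 mm / 600 = 0.005, 2 mm / 600 = 0.0033.

Emit:
pendant --increments '[[[0,0,0.0033,0,0,0],[0,0,0.005,0,0,0],[0,0,0.005,0,0,0]]]'

```text
clock: 6.2
tool_pos: [487.1, 294.5, 239.3]
tool_rot: [-179.9, -0.0, -76.0]
ft_force: [-8.7, -5.1, 19.0]
grip_width: 0.0
gripper_force: 9.1
```

Emit:
pendant --increments '[[[0,0,-0.04,0,0,0],[0,0,-0.0433,0,0,0],[0,0,-0.0433,0,0,0]]]'

```text
clock: 6.58
tool_pos: [486.8, 294.5, 260.8]
tool_rot: [179.9, 0.0, -76.0]
ft_force: [0.3, 0.1, -0.9]
grip_width: 0.4
gripper_force: 0.0
```

```bash
python3 - <<'E'
from h import *
P=camera_params('wrist');im,d=read_camera('wrist');t,r=tool()
for n in ['zero_key_top','read_key_top']:
    for q in trace('wrist',n)[:2]:
        ys,xs=np.nonzero(q['pixels']);p=[xs.mean(),ys.mean()];w=atz('wrist',p,72,P)
        print(n,round(q['confidence'],2),len(xs),np.round(p),np.round(w,1),'tool shift',np.round(r.inv().apply(w-t),1))
print(t)
E
```

```text
zero_key_top 0.89 1979 [258. 152.] [498.9 244.1  72. ] tool shift [5.170e+01 1.000e-01 1.884e+02]
read_key_top 0.64 3267 [259.  39.] [512.6 185.3  72. ] tool shift [112.1   0.9 188.4]
read_key_top 0.38 1958 [257. 152.] [499.  244.1  72. ] tool shift [ 5.170e+01 -1.000e-01  1.884e+02]
[486.73192992 294.45669467 260.3738329 ]
```

Converted, 52 mm / 600 = 0.0867, 25 mm / 600 = 0.0417.

Emit:
pendant --increments '[[[0.0867,0,0,0,0,0],[0.0867,0,0,0,0,0],[0.0867,0,0,0,0,0],[0.0867,0,0.0233,0,0,0],[0.0867,0,0.0333,0,0,0],[0.0867,0,0.0383,0,0,0],[0.0867,0,0.0417,0,0,0],[0.0867,0,0.0417,0,0,0]]]'

```text
clock: 7.72
tool_pos: [499.2, 244.6, 239.4]
tool_rot: [-180.0, -0.0, -76.0]
ft_force: [-9.8, -1.5, 16.3]
grip_width: -0.2
gripper_force: 8.1
```

Emit:
pendant --increments '[[[0,0,-0.0383,0,0,0],[0,0,-0.0417,0,0,0],[0,0,-0.0417,0,0,0]]]'

```text
clock: 8.1
tool_pos: [499.3, 244.2, 260.8]
tool_rot: [179.9, -0.0, -76.0]
ft_force: [0.7, -0.1, -0.3]
grip_width: 0.1
gripper_force: 0.0
```

```bash
python3 - <<'E'
from h import *
P=camera_params('wrist');im,d=read_camera('wrist');t,r=tool()
for n in ['read_key_top','beam']:
    for q in place_of('wrist',n)[:2]:
        p=q['position'];w=atz('wrist',p,72 if n[0]=='r' else 108,P)
        print(n,round(q['confidence'],2),np.round(p),np.round(w,1),'tool shift',np.round(r.inv().apply(w-t),1))
print(t)
E
```

```text
read_key_top 0.92 [256. 130.] [515.2 182.6  72. ] tool shift [ 63.4  -1.  188.5]
beam 0.97 [ 35. 146.] [624.5 207.6 108. ] tool shift [  65.6 -112.9  152.3]
[499.25529504 244.06422881 260.44565071]
```

Emit:
pendant --increments '[[[0.1033,0,0,0,0,0],[0.1033,0,0,0,0,0],[0.1033,0,0,0,0,0],[0.1033,0,0.0233,0,0,0],[0.1033,0,0.0333,0,0,0],[0.1033,0,0.0383,0,0,0],[0.1033,0,0.0417,0,0,0],[0.1033,0,0.0417,0,0,0]]]'

```text
clock: 9.25
tool_pos: [514.1, 184.6, 239.4]
tool_rot: [-180.0, -0.0, -75.9]
ft_force: [-10.3, 0.6, 16.3]
grip_width: -0.1
gripper_force: 8.2
```

Emit:
pendant --increments '[[[0,0,-0.0383,0,0,0],[0,0,-0.0417,0,0,0],[0,0,-0.1333,0,0,0],[0,0,-0.2,0,0,0],[0,0,-0.2,0,0,0]]]'

```text
clock: 9.88
tool_pos: [514.9, 184.2, 359.7]
tool_rot: [-179.7, 0.1, -76.0]
ft_force: [-0.4, -0.2, -1.0]
grip_width: 0.2
gripper_force: 0.0
```

```bash
python3 - <<'E'
from h import *
P=camera_params('wrist');im,d=read_camera('wrist');t,r=tool();print(t)
for n,z in [('meter',0),('beam',108),('up_key',72),('down_key',72)]:
    for q in (spot_in if 'key' in n else place_of)('wrist',n)[:2]:
        p=q['position'];w=atz('wrist',p,z,P);print(n,round(q['confidence'],2),np.round(p),np.round(w,1))
E
```

```text
[514.54702811 184.25071151 357.11774118]
meter 0.97 [198. 162.] [583.8 195.2  -0. ]
beam 0.94 [127. 191.] [624.4 203.9 108. ]
up_key 0.57 [261. 177.] [515.6 175.6  72. ]
up_key 0.52 [262. 103.] [530.2 111.7  72. ]
down_key 0.57 [260.  47.] [543.6  64.5  72. ]
```

Converted, 318 mm / 600 = 0.53, 106 mm / 600 = 0.1767, 1 degrees / 120 = 0.0083.

Emit:
pendant --increments '[[[0.2667,0.0883,-0.0667,0,0,0.0083],[0.2667,0.0883,-0.0667,0,0,0.0083],[0.2667,0.0883,-0.0667,0,0,0.0083],[0.53,0.1767,-0.0667,0,0,0.0083],[0.53,0.1767,-0.0667,0,0,0.0083],[0.53,0.1767,-0.0667,0,0,0.0083],[0.53,0.1767,-0.0667,0,0,0.0083],[0.53,0.1767,-0.0667,0,0,0.0083]]]' --jaw 75

```text
clock: 11.12
tool_pos: [488.4, -150.1, 395.8]
tool_rot: [179.9, 0.0, -77.1]
ft_force: [0.2, 0.4, 0.4]
grip_width: 75.1
gripper_force: 0.0
```

```bash
python3 - <<'E'
from h import *
P=camera_params('wrist');im,d=read_camera('wrist');t,r=tool();s=observe();print(t,s['tool_rot'],s['joint_pos'],s['grip_width'])
cv2.imwrite('pics/w3.png',im[...,::-1])
for n,z in [('rack',0),('block',10),('block_mid',47.5),('cup',0),('tape',0)]:
    for q in place_of('wrist',n)[:3]:
        p=q['position'];w=atz('wrist',p,z,P);print(n,round(q['confidence'],2),np.round(p),np.round(w,1))
E
```

```text
[ 488.54147367 -149.63791648  396.07505133] [ 1.79945582e+02  1.41008122e-02 -7.69944549e+01] [ 5.58565288e+00 -1.14039531e+01 -8.95157743e+00 -6.96186390e-03
 -9.25081590e+01  7.41959764e+00] 75.09024753246713
rack 0.91 [265.  29.] [ 515.5 -311.     0. ]
block 0.97 [266.  78.] [ 500.8 -251.5   10. ]
block 0.77 [267.  29.] [ 513.2 -309.2   10. ]
block 0.59 [269. 234.] [450.9 -57.3  10. ]
block_mid 0.97 [269.  71.] [ 499.7 -257.    47.5]
cup 0.87 [271. 238.] [445.7 -47.8   0. ]
```

View pics/w3.png

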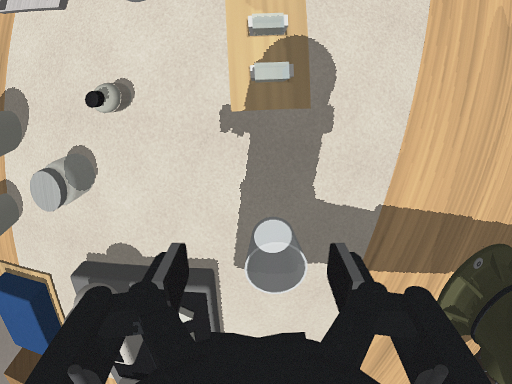

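The wrist picture shows the tall block at (271,71), a short block at (268,21), and the cup at (275,255). I'll go closer.

Converted, 80 mm / 600 = 0.1333, 60 mm / 600 = 0.1.

Emit:
pendant --increments '[[[0.0667,0.02,0.1,0,0,0],[0.0667,0.02,0.1333,0,0,0],[0.0667,0.02,0.1333,0,0,0],[0.0667,0.02,0.1333,0,0,0]]]'

```text
clock: 11.92
tool_pos: [486.1, -191.6, 318.6]
tool_rot: [-179.9, -0.1, -77.0]
ft_force: [-0.4, -0.5, 0.3]
grip_width: 74.8
gripper_force: 0.0
```

```bash
python3 - <<'E'
from h import *
P=camera_params('wrist');im,d=read_camera('wrist');t,r=tool();s=observe();print(t,s['tool_rot'],s['grip_width'])
v=im.copy()
for n,z in [('rack',0),('block',10),('block_mid',47.5)]:
    for q in place_of('wrist',n)[:3]:
        p=q['position'];w=atz('wrist',p,z,P);print(n,round(q['confidence'],2),np.round(p),np.round(w,1))
T=np.linalg.inv(P['world_to_cam'])
for q in trace('wrist','block')[:3]:
    m=q['pixels'];ys,xs=np.nonzero(m);v[m,0]=255
    W=[]
    for x,y in zip(xs,ys):
        if d[y,x]>0:
            o,u=ray('wrist',[x,y],P); W.append(o+u*d[y,x]/(-(T[:3,:3].T@u)[2]))
    W=np.array(W);top=W[W[:,2]>np.percentile(W[:,2],90)-4]
    rc=cv2.minAreaRect(top[:,:2].astype(np.float32))
    print(round(q['confidence'],2),len(xs),'z',np.percentile(W[:,2],[2,50,98]).round(),'top rect',rc,len(top))
cv2.imwrite('pics/w4.png',np.hstack([im,v])[:300,150:,::-1][:, :362]);cv2.imwrite('pics/w4.png',cv2.resize(v[:240,180:360,::-1],None,fx=2.5,fy=2.5,interpolation=0))
E
```

```text
[ 486.18505555 -191.54585984  318.95433195] [-1.79841736e+02 -8.78594928e-02 -7.69823122e+01] 75.16225607505737
rack 0.74 [257.  56.] [ 514.1 -308.2    0. ]
block 0.78 [259. 117.] [ 498.8 -251.5   10. ]
block 0.7 [259.  52.] [ 512.7 -311.    10. ]
block_mid 0.72 [261. 115.] [ 498.5 -256.8   47.5]
0.94 1525 z [27. 84. 86.] top rect ((498.86029052734375, -255.25489807128906), (39.8647346496582, 16.442094802856445), 16.004364013671875) 1315
0.76 1275 z [24. 59. 61.] top rect ((513.3671875, -308.07208251953125), (39.91214370727539, 16.09459686279297), 16.78108787536621) 1032
0.46 171 z [19. 26. 34.] top rect ((528.720458984375, -352.7740783691406), (34.29177474975586, 2.8929643630981445), 12.215045928955078) 73
```

View pics/w4.png

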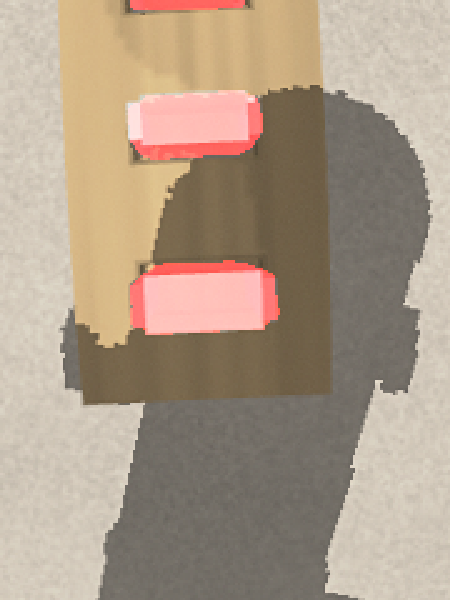

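The depth-fitted top of the tall block is at (498.9,-255.3), z 85, 40×16 mm, yaw about 15.7°, which matches its known size. I'll align over it and descend.

Converted, 104 mm / 600 = 0.1733, 95 mm / 600 = 0.1583, -2.7 degrees / 120 = -0.0225.

Emit:
pendant --increments '[[[0.0667,0.0033,0,0,0,-0.0225],[0.1083,0.0033,0,0,0,-0.0225],[0.1083,0.0033,0.0333,0,0,-0.0225],[0.1083,0.0033,0.0833,0,0,-0.0225],[0.1083,0.0033,0.125,0,0,-0.0225],[0.1083,0.0033,0.1583,0,0,-0.0225],[0.1083,0.0033,0.1733,0,0,-0.0225],[0.1083,0.0033,0.1733,0,0,-0.0225],[0.1083,0.0033,0.1733,0,0,-0.0225]]]'

```text
clock: 13.3
tool_pos: [498.6, -255.6, 213.8]
tool_rot: [-179.9, -0.1, -74.3]
ft_force: [0.3, 0.1, 0.1]
grip_width: 74.6
gripper_force: 0.0
```

```bash
python3 - <<'E'
from h import *
t,r=tool();s=observe();P=camera_params('wrist');im,d=read_camera('wrist');print(t,s['tool_rot'],r.inv().apply(np.array([498.9,-255.3,85])-t))
cv2.imwrite('pics/w5.png',im[...,::-1])
E
```

```text
[ 498.63137603 -255.63213695  213.78275894] [-1.79928793e+02 -5.70344882e-02 -7.43117914e+01] [ -0.37532276  -0.18837598 128.78278271]
```

View pics/w5.png

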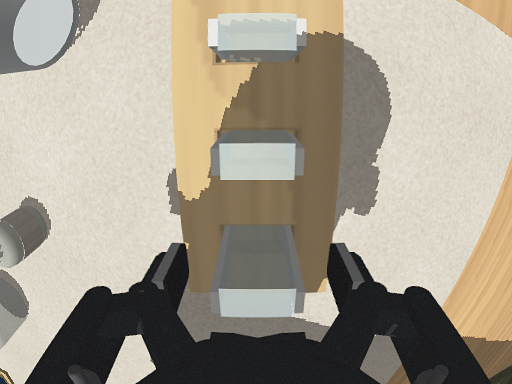

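The block, at (258,300), stands centred between the fingers at (170,280) and (343,280). Closing.

Emit:
pendant --increments '[[[0,0,0,0,0,0],[0,0,0,0,0,0],[0,0,0,0,0,0],[0,0,0,0,0,0],[0,0,0,0,0,0],[0,0,0,0,0,0]]]' --jaw 20

```text
clock: 14.1
tool_pos: [498.5, -255.8, 213.3]
tool_rot: [-180.0, -0.0, -74.3]
ft_force: [-0.4, 0.2, 5.5]
grip_width: 39.0
gripper_force: 60.4
```

Emit:
pendant --increments '[[[0,0,-0.01,0,0,0],[0,0,-0.0233,0,0,0],[0,0,-0.05,0,0,0],[0,0,-0.0833,0,0,0],[0,0,-0.1333,0,0,0],[0,0,-0.2,0,0,0],[0,0,-0.2,0,0,0],[0,0,-0.2,0,0,0]]]'

```text
clock: 15.1
tool_pos: [498.2, -255.6, 332.8]
tool_rot: [-180.0, 0.0, -74.3]
ft_force: [0.1, -0.5, -1.5]
grip_width: 39.5
gripper_force: 60.3
```

```bash
python3 - <<'E'
from h import *
t,r=tool();s=observe();P=camera_params('wrist');im,d=read_camera('wrist');print(t,s['tool_rot'])
cv2.imwrite('pics/w6.png',im[...,::-1])
E
```

```text
[ 498.17077174 -255.60259842  332.84619624] [-1.79979246e+02  2.25178131e-02 -7.43341523e+01]
```

View pics/w6.png

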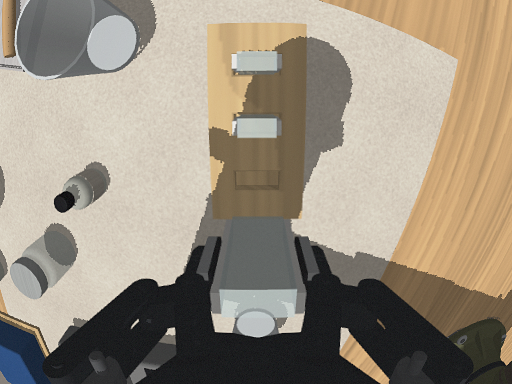

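The block is held cleanly at (258,270), its slot is empty at (257,178), and the short blocks have not moved. Now carrying it high over to above the gap.

Converted, -410 mm / 600 = -0.6833, -270 mm / 600 = -0.45, 2.6 degrees / 120 = 0.0217.

Emit:
pendant --increments '[[[-0.0167,-0.01,-0.0417,0,0,0],[-0.0583,-0.035,-0.075,0,0,0],[-0.125,-0.075,-0.0833,0,0,0],[-0.2,-0.12,-0.0833,0,0,0.0083],[-0.2833,-0.17,-0.0833,0,0,0.0083],[-0.3667,-0.22,-0.0833,0,0,0.0167],[-0.45,-0.27,-0.0833,0,0,0.0217],[-0.5333,-0.32,-0.0833,0,0,0.0217],[-0.6,-0.36,-0.0833,0,0,0.0217],[-0.65,-0.39,-0.0833,0,0,0.0217],[-0.6833,-0.41,-0.0833,0,0,0.0217],[-0.6833,-0.41,-0.0833,0,0,0.0217]]]'

```text
clock: 16.65
tool_pos: [624.5, 207.0, 380.3]
tool_rot: [179.8, -0.1, -76.8]
ft_force: [0.1, -0.0, -0.5]
grip_width: 39.2
gripper_force: 60.5
```

```bash
python3 - <<'E'
from h import *
import time
P=camera_params('wrist');im,d=read_camera('wrist');t,r=tool();s=observe();print(t,s['tool_rot'],s['grip_width'])
cv2.imwrite('pics/w7.png',im[...,::-1])
def cloud(c,P,m,d):
    T=np.linalg.inv(P['world_to_cam']);ys,xs=np.nonzero(m&(d>0));W=[]
    for x,y in zip(xs,ys):
        o,u=ray(c,[x,y],P);W.append(o+u*d[y,x]/(-(T[:3,:3].T@u)[2]))
    return np.array(W)
for c,dd in (('wrist',d),):
    for q in place_of(c,'beam')[:2]: print('beam',q['confidence'],atz(c,q['position'],108,P).round(1))
    for q in trace(c,'block')[:1]:
        W=cloud(c,P,q['pixels'],dd);L=r.inv().apply(W-t);print(q['confidence'],len(L),np.percentile(L,[2,50,98],axis=0).round(1))
    for q in trace(c,'meter')[:1]:
        W=cloud(c,P,q['pixels'],dd);h=W[(abs(W[:,2]-132)<3)];print('meter',q['confidence'],len(W),len(h))
        k,l,ce=cv2.kmeans(h[:,:2].astype(np.float32),2,None,(3,50,.1),5,cv2.KMEANS_PP_CENTERS)
        for i in (0,1): print('head',cv2.minAreaRect(h[l[:,0]==i][:,:2].astype(np.float32)))
P=camera_params('side');im,d=read_camera('side')
for q in place_of('side','beam')[:1]+place_of('side','block_mid')[:1]: print(q)
E
```

```text
[624.42171972 206.0625434  380.91830006] [ 1.79833531e+02 -6.11383219e-02 -7.68766449e+01] 39.075957029184465
beam 0.57 [624.5 206.  108. ]
0.73 8336 [[ -8.9 -19.4 128.7]
 [  6.3  -0.3 143.1]
 [  7.4  19.  203.6]]
meter 0.77 48317 12181
head ((650.3921508789062, 97.21202087402344), (91.06722259521484, 81.93637084960938), 13.077254295349121)
head ((593.4594116210938, 336.4670104980469), (89.36833953857422, 33.072242736816406), 13.033682823181152)
{'position': [252.2, 135.7], 'confidence': 0.83}
{'position': [251.0, 107.6], 'confidence': 0.68}
```

View pics/w7.png

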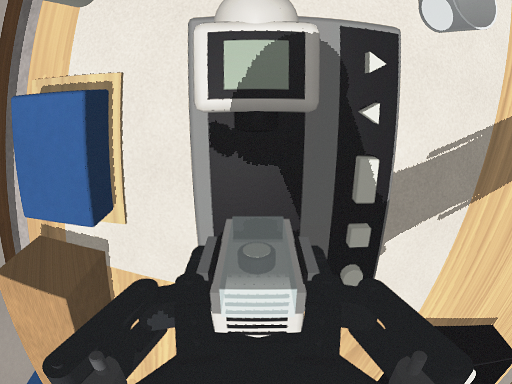

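The block, seen at (258,270), is held upright over the gap. The heads give a yaw of 13.1° and a beam line matching the tool pose to about 1 mm. Descending slowly.

Converted, 107 mm / 600 = 0.1783, 102 mm / 600 = 0.17.

Emit:
pendant --increments '[[[0,0,0.0167,0,0,0],[0,0,0.0417,0,0,0],[0,0,0.0667,0,0,0],[0,0,0.0917,0,0,0],[0,0,0.1167,0,0,0],[0,0,0.1383,0,0,0],[0,0,0.1567,0,0,0],[0,0,0.17,0,0,0],[0,0,0.1783,0,0,0],[0,0,0.1783,0,0,0],[0,0,0.1783,0,0,0],[0,0,0.1783,0,0,0]]]'

```text
clock: 18.5
tool_pos: [624.5, 205.5, 276.2]
tool_rot: [-180.0, 0.0, -76.9]
ft_force: [1.2, -0.1, -0.5]
grip_width: 39.4
gripper_force: 60.5
```

```bash
python3 - <<'E'
from h import *
P=camera_params('wrist');im,d=read_camera('wrist');t,r=tool();s=observe();print(t,s['tool_rot'],s['grip_width'],s['ft_force'],s['gripper_force'])
T=np.linalg.inv(P['world_to_cam'])
for q in trace('wrist','block')[:1]:
    ys,xs=np.nonzero(q['pixels']&(d>0));W=[]
    for x,y in zip(xs,ys):
        o,u=ray('wrist',[x,y],P);W.append(o+u*d[y,x]/(-(T[:3,:3].T@u)[2]))
    W=np.array(W);top=W[W[:,2]>np.percentile(W[:,2],95)-4];print(q['confidence'],top[:,2].mean(),cv2.minAreaRect(top[:,:2].astype(np.float32)))
im,_=read_camera('side');cv2.imwrite('pics/s8.png',cv2.resize(im[60:230,160:340,::-1],None,fx=3.3,fy=3.3,interpolation=3))
E
```

```text
[624.50594949 205.50885596 276.14973976] [-1.79962774e+02  5.13504064e-03 -7.69297373e+01] 39.38618897745459 [ 0.45387272  0.39206762 -0.80623682] 60.47595262527466
0.83 147.07553188781776 ((624.2457885742188, 205.3628387451172), (41.13370132446289, 24.732818603515625), 30.009572982788086)
```

View pics/s8.png

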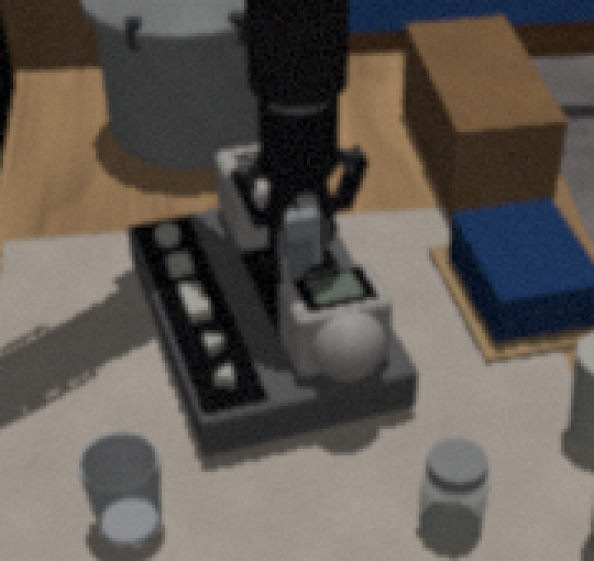

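The side view shows the block hanging between the heads at (300,235), clear of the meter, with all keys up and the cup and jar in place. Its top is at 147 mm, so its centre is at about 109.5 mm. Handing in.

Converted, 1 mm / 600 = 0.0017.

Emit:
pendant --increments '[[[0,0,0.0017,0,0,0],[0,0,0.0017,0,0,0],[0,0,0.0017,0,0,0],[0,0,0.0017,0,0,0]]]'

```text
clock: 19.15
tool_pos: [624.4, 205.5, 274.7]
tool_rot: [180.0, -0.0, -76.9]
ft_force: [-0.4, -0.6, -0.9]
grip_width: 39.2
gripper_force: 60.5
```

```bash
python3 -c "
from plant import *
print(sign_off())"
```

```text
the job is handed in; nothing more can be done
None
```

I pressed the lamp, zero and read keys in order, then took the tall block from the rack by its frosted edges, and it is now held upright and square in the middle of the beam gap. The job is handed in at about 19 s; the hand-in returned no verdict.

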